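Hang a glass bell under its yoke on the display stand

TASK

Lift the yoke with the amber bead off its wooden rest and hang it by its hook in the dip of the brass stand arm, and let go. Then take the green glass bell by its cork grip, pass its hook through the yoke's lower brass loop so that it sits over the loop's bottom bar, and before letting go prove the chain by pulling the bell straight down with a steady 7 N or so (the weight of 0.7 kg) for about a second. Let go so that both hang freely and still; never load the chain with more than about 12 N, and leave the dish, the matchbox and the wooden puck where they are.

Things in the scene. Friction and masses are not known exactly. Their poses are not given: they have to be found in the camera images.
- seat (a point): Centre of the brass rod (8 mm thick) at the lowest point of the dip in the stand's arm, 295 mm above the table. Rod along this frame's y; dip 7 mm deep, 20 mm to either side; the rod's free end is 55 mm away at -y, 11 mm higher. The arm is sprung: it gives 1 mm downwards per 12 N. Both x sides are free for access
- yoke_grip (a point): Centre of the yoke's cork grip, z up: 22 mm in x, 10 mm in y, 48 mm tall; pinch it across y, best in its upper half. The yoke hangs properly when the rod's centre is 40 mm below this point. At the start the yoke sits in the notches (10 mm deep) of the wooden rest: lift straight up by 150 mm or more to clear it
- yoke_hook (a point): Point on the axis of the yoke's steel hook (wire 7 mm), 34 mm straight below yoke_grip; 6 mm above the centre of the rod it hangs on; same axes. Hook in the x-z plane, open downwards, mouth 15 mm wide, outer width 29 mm; its point is at +x and reaches 17.5 mm below here; the gap under the point is 25 mm, so the rod enters it from the +x side, level
- bell_grip (a point): Centre of the bell's cork grip, z up: 22 mm in x, 10 mm in y, 46 mm tall; pinch it across y, firmly (50 N or so), since the bell hangs to one side. It sits on a level 6 mm wire that runs 22 mm below this point. 107 mm above the table at the start, when the bell stands on its flat foot
- bell_hook (a point): The bell's hook, 62 mm from bell_grip along +x, same height and axes. Wire 7 mm, in the x-z plane, open downwards, mouth 15 mm wide; its point is 11 mm further in +x and reaches 15.5 mm below here, with a 35 mm gap under it, its crown's top is 7.5 mm above. Hung properly, the bar's top lies 1.5 mm below here
- yoke: The whole yoke, about 0.2 kg; origin and axes as yoke_hook. Brass loop below in the y-z plane: wire 6 mm, window 50 mm wide, 59 tall, bottom bar dipping 8 mm to its middle on the axis. Its stem is clamped 0 to 16 mm out, not measured, and does not slip: middle of the bar's top 144 to 160 mm below here, window's top edge 85 to 101 mm. Crossbar (118 mm, along y) 50 mm below here
- bell: The whole bell, about 0.15 kg; origin and axes as bell_hook. Green glass, 60 mm wide, foot 107 mm below the origin. The grip stays clear of yoke and stand if the hook goes through the loop point first, along the bell's +x, at right angles to the stand's rod
- stand: The fixed display stand with its arm; origin on the table straight under seat, same axes. Dark steel post, 16 mm thick, 310 mm tall, 120 mm away at +y on a 110 x 70 mm foot
- rest: Fixed wooden rest of the yoke, foot 100 x 130 mm, 146 mm tall, origin under its centre; its two cheeks stand 44 mm from the centre at +y and -y
- dish: Bystander: clear glass dish, 90 mm across, 32 mm tall, origin under its centre
- matchbox: Bystander: yellow box, 36 x 55 x 16 mm, origin under its centre
- puck: Bystander: wooden disc, 70 mm across, 35 mm tall, origin under its centre
Not all that is in view belongs to the job. What is meant by the yoke is not pink, red or turquoise, and is the larger of those in its own colour.

How it is judged:
By the outcome, as a careful person would: the job done as asked, in the order asked, and still so for the second after the job is handed in, with the robot touching nothing.
It also fails if it takes over 72 s, if anything falls off the work surface, if the arm or the gripper's body presses on something with over 40 N, if the wrist force passes 120 N, or if a joint passes its speed limit or range.

ROBOT

A 6-joint arm with a two-finger parallel gripper is mounted at the origin on the work surface. World frame = base frame: x ahead of the robot, y to its left, z up, the work surface at z = 0. Lengths are in m, angles in degrees, forces in N, time in s.
With the tool pointing down it reaches from about 0.275 to 0.85 m from the base axis. Payload 5.2 kg.
Tool frame: the origin (TCP) lies at the very end of the fingers, on their centre line; the grasp point (between the pads) lies 19 mm behind it (hold_point_z is the distance from the TCP to the grasp point, in m); z points along the fingers, y is the line along which they close (so a half turn about z gives the same grasp; the last joint's range is limited). The gripper opens to 85 mm and grips with 20 to 120 N. Pads are 22 mm wide; open, the fingers measure 114 mm over their backs; the gripper's body (76 mm by 85 mm) begins 54 mm behind the grasp point. The pads swing forward as they close: fully open they stand 13 mm farther back than shut.
Start: joints at [62.636, 14.817, 87.949, -0, 77.235, -11.62], TCP at [0.149, 0.529, 0.231] pointing down, gripper open.
Joint ranges: [-179.93, 179.93], [-52.35, 119.4], [10.71, 147.94], [-69.91, 249.91], [12.55, 155.21], [-178.61, 178.61]. Speed limits (degrees/s): [147.25, 147.25, 180, 180, 180, 180].

INTERFACE

Orientations are given as [roll, pitch, yaw] about the fixed x, y, z axes, in that order (R = Rz(yaw) Ry(pitch) Rx(roll)).
In Python, from rig import observe, capture, hand_in, hold_point_z gives the robot as it stands.
- The arm moves only by the tool move_arm, never from a script. Its arguments are lists of equal length, an entry for each row: "travel": the shift along the world's x, y, z normalised to -1 to 1, where 1 is 0.05 m, a list of three; "turn": the turn about the world's z normalised to -1 to 1, where 1 is 0.15 rad; "jaw": the gripper command: -1 is shut, 1 is fully open, values between are in proportion. In form: {"travel": [[x, y, z], ...], "turn": [turn, ...], "jaw": [jaw, ...]}. A call has exactly 5 rows; each row shifts and turns the commanded pose from where the row before left it; what a row does not reach is not made up. A row lasts 1/10 s, in which the tool goes at most 50 mm and 8.59 degrees, less where a joint would pass 70% of its speed; a pose out of reach is approached as far as the arm can. A call with a number of a shift or a turn outside -1 to 1 is refused whole. A call with a gripper value outside its range is refused whole. The fingers move at their own pace and stop on an object; the grip force is fixed at half the most. Time passes only in rows, so rows that do not move let the fingers close, or fill a call up. It gives the time, the measured TCP pose, the force, the opening and the grip force at its end, in the units of the state.
- observe(): the state, without advancing time (a new reading comes with each control period).
- capture(name): name is "side" or "top"; returns a dict with "pixels" (480x640x3 uint8, blue, green, red), "z_map" (480x640 float32, m along the optical axis (not along the pixel's ray), 0 where there is no reading), "fov_y" (degrees; the focal length in pixels is half the picture's height over the tangent of half this angle, whatever the lens; pixels are square), "cx", "cy" (the principal point, pixels), "k1" (the pictures are not rectified: a ray, as slopes to the right and down, at radius r is drawn at 1 + k1 r^2 times it, then the intrinsics apply), "T" (4x4, takes a point from camera to world coordinates). Camera axes: x right, y up, looking along -z (the intrinsics and any distortion apply to the point x, -y, -z); pixel columns grow to the right and rows downward; lengths in m; the calibration is good to about 2 mm. A picture is of the moment at which its call begins.
- hand_in(): hands the job in; it is judged then, once.
The state is a dict: "time": time; "qpos": joint angles; "qvel": joint speeds; "tau": joint torques, N m; "tool_pos": TCP position; "ee_rot": TCP orientation; "wrist_force": force on the tool from outside, world axes, zero at the start; "moment": the same for the moment, N m; "finger_gap": opening from 0.0 (shut) to 1.0 (fully open); "gripper_force": force on a finger pad.
Only numpy, scipy, OpenCV 4.12 (cv2) and the standard library are available. Lean on these libraries where they do the work, as an engineer would, in place of code of your own. Each camera call takes 0.05 s, during which the arm holds its last target. There are 200 camera calls.

## Working session

There is one attempt and no reset: what is moved stays moved. The work goes in short steps, Python scripts to look and compute and a tool call to move; the robot and the scene stay as the last step left them, time stands still between calls to the robot, and variables do not carry over. Pictures are saved under pics/ and viewed, at most 13 in all, crops included, and the job is handed in when it is done.

Besides the shell and the picture viewer there is one more tool, called as a command line: name --pt "numbers of a row" for each row, then --argument value for the rest. move_arm: Moves the arm, as the interface text tells. Scaled input: -1 to 1 covers 0.05 m each way for a shift and 0.15 rad each way for a turn. Its arguments: {"type":"object","properties":{"travel":{"type":"array"},"turn":{"type":"array"},"jaw":{"type":"array"}},"required":["travel","turn","jaw"]}

```bash
mkdir -p pics; ls; cat > h.py <<'E'
import numpy as np, cv2
from rig import observe, capture, hand_in, hold_point_z
def K(c):
    f=240/np.tan(np.radians(c["fov_y"])/2); return np.array([[f,0,c["cx"]],[0,f,c["cy"]],[0,0,1.]])
def slopes(c,uv):
    uv=np.atleast_2d(np.float64(uv)); k=K(c)
    return cv2.undistortPoints(uv[:,None],k,np.array([c["k1"],0,0,0.]))[:,0]
def ray(c,uv):
    s=slopes(c,uv); d=np.c_[s[:,0],-s[:,1],-np.ones(len(s))]
    T=np.array(c["T"]); return T[:3,3], d@T[:3,:3].T
def plane(c,uv,z):
    o,d=ray(c,uv); return o+d*((z-o[2])/d[:,2])[:,None]
def depth(c,uv):
    uv=np.atleast_2d(uv); o,d=ray(c,uv); z=c["z_map"][uv[:,1].astype(int),uv[:,0].astype(int)]
    return o+d*z[:,None]
def cloud(c):
    v,u=np.mgrid[:480,:640]; P=depth(c,np.c_[u.ravel(),v.ravel()]).reshape(480,640,3); P[c["z_map"]==0]=np.nan; return P
def proj(c,P):
    T=np.array(c["T"]); p=(np.atleast_2d(P)-T[:3,3])@T[:3,:3]; s=np.c_[p[:,0]/-p[:,2],-p[:,1]/-p[:,2]]
    s=s*(1+c["k1"]*(s**2).sum(1))[:,None]; k=K(c); return np.c_[k[0,0]*s[:,0]+k[0,2],k[1,1]*s[:,1]+k[1,2]]
E
python3 - <<'E'
from h import *
import pickle
for n in("side","top"):
    c=capture(n); pickle.dump(c,open(n+"0.pkl","wb")); cv2.imwrite(f"pics/{n}0.png",c["pixels"]); print(n,c["fov_y"],c["cx"],c["cy"],c["k1"],np.round(c["T"],3).tolist())
print(observe(),hold_point_z)
E
```

```text
pics
side 48.05393653546455 315.28539825148914 233.436498960121 -0.16611978732646882 [[0.841, 0.36, -0.404, 0.105], [-0.541, 0.534, -0.649, -0.84], [-0.018, 0.765, 0.644, 0.934], [0.0, 0.0, 0.0, 1.0]]
top 48.51851844758834 311.46226536484164 241.65514863179303 0.04242603381356698 [[0.019, 0.994, -0.108, 0.452], [-0.999, 0.016, -0.028, -0.104], [-0.026, 0.109, 0.994, 1.395], [0.0, 0.0, 0.0, 1.0]]
{'time': 0.1, 'qpos': array([ 6.26353732e+01,  1.48572556e+01,  8.80053672e+01,  2.23878935e-04,
        7.72337596e+01, -1.16217018e+01]), 'qvel': array([-0.02002296, -0.03928772, -0.19492339, -0.0513881 , -0.01143971,
       -0.02482447]), 'tau': array([ 1.14184233e-03, -4.46975505e+01, -2.91246361e+01, -2.87103048e-04,
        6.47145745e-03,  6.59589068e-05]), 'tool_pos': array([0.14900117, 0.52894236, 0.23053349]), 'ee_rot': array([-1.79905638e+02, -1.96299083e-02,  1.64257009e+02]), 'wrist_force': array([ 0.76848554, -0.25075643, -0.23859196]), 'moment': array([ 0.02257748, -0.01082226,  0.00937823]), 'gripper_force': 0.0, 'finger_gap': 0.9989712820898944} 0.0187
```

View pics/side0.png

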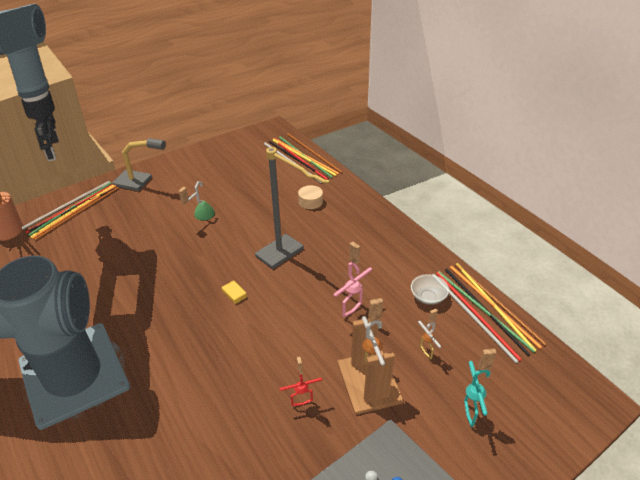

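View pics/top0.png

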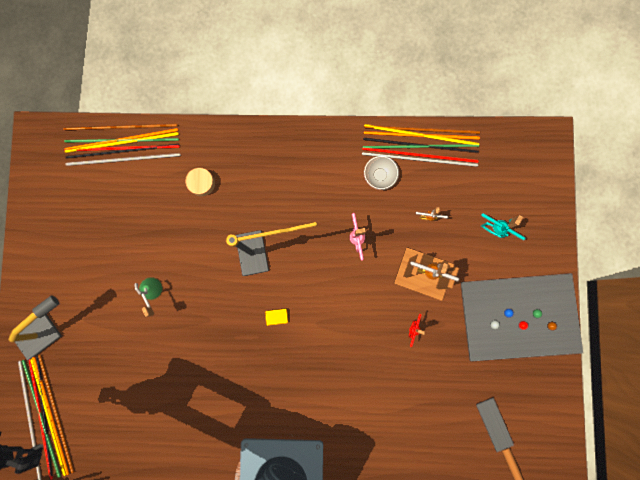

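Side view: the stand is at about (275,200), its arm running right to (325,180). The bell is at (203,208) with its grip at (183,194). There are two amber yokes: a large one on the rest at (372,345) and a small one at (428,335). The pink (352,285), red (302,388) and turquoise (475,390) ones are excluded. The one on the rest is larger and has a wooden rest, so it fits. I'll confirm this in an enlarged crop.

```bash
python3 - <<'E'
import pickle
from h import *
s=pickle.load(open("side0.pkl","rb"))["pixels"]; t=pickle.load(open("top0.pkl","rb"))["pixels"]
r=lambda i,x,y,w,h:cv2.resize(i[y:y+h,x:x+w],(400,300),interpolation=cv2.INTER_CUBIC)
a=np.vstack([np.hstack([r(s,330,290,140,105),r(t,390,200,100,75)]),np.hstack([r(s,165,165,80,60),r(t,120,265,80,60)])])
cv2.imwrite("pics/crop1.png",a)
E
```

```text
(no output)
```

View pics/crop1.png

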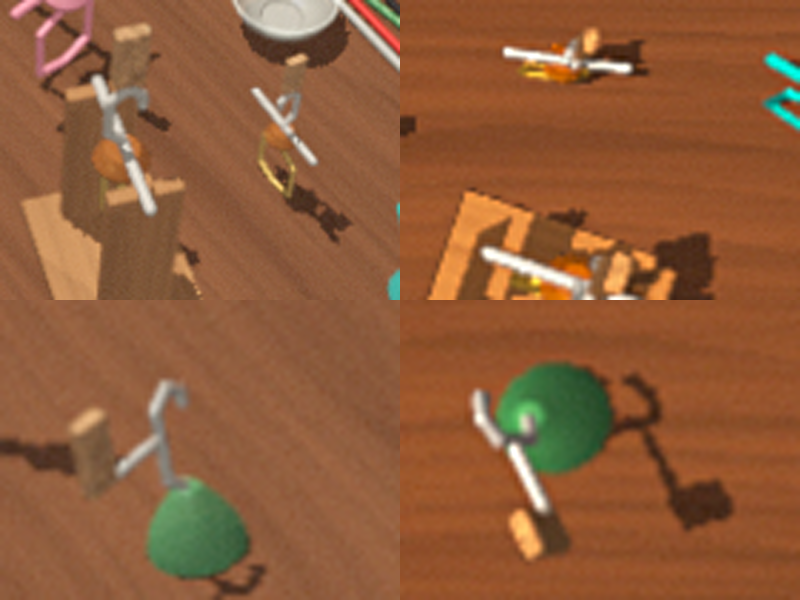

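Confirmed: the large amber yoke sits on the rest, and the small decoy stands on the table at side (428,335). The yoke's hook opens to the right in the side view. The bell's cork is at top (146,312) and its hook at about (137,287). Now I'll measure.

```bash
cat > meas.py <<'E'
from h import *
import pickle,sys
C={n:pickle.load(open(n+"0.pkl","rb")) for n in("side","top")}
R={"yoke":(390,225,475,310),"bell":(115,265,185,330),"stand":(215,210,330,285)}
def line(P):
    m=np.median(P,0); u=np.linalg.svd(P-P.mean(0))[2][0]; return P.mean(0),u
for n,c in C.items():
    X=cloud(c); hsv=cv2.cvtColor(c["pixels"],cv2.COLOR_BGR2HSV); H,S,V=[hsv[...,i].astype(int) for i in range(3)]
    z=X[...,2]
    ta=np.nanmedian(z[(z>-.02)&(z<.02)]); print(n,"table z",ta.round(4), np.nanstd(z[(abs(z)<.01)]).round(4))
    # yoke region from world box around rest
    if n=="top":
        rc=plane(c,[[430,270]],.14)[0]; bc=plane(c,[[146,290]],.1)[0]; sc=plane(c,[[275,232]],.3)[0]
    D=lambda p:np.hypot(X[...,0]-p[0],X[...,1]-p[1]) if n=="top" else np.hypot(X[...,0]-RC[0],X[...,1]-RC[1])
    def near(p,r): return np.hypot(X[...,0]-p[0],X[...,1]-p[1])<r
    if n=="top": C["p"]=(rc,bc,sc); print(rc,bc,sc)
for n in("top","side"):
    c=C[n]; X=cloud(c); z=X[...,2]; hsv=cv2.cvtColor(c["pixels"],cv2.COLOR_BGR2HSV); S=hsv[...,1].astype(int); Hh=hsv[...,0]
    rc,bc,sc=C["p"]
    def near(p,r): return np.hypot(X[...,0]-p[0],X[...,1]-p[1])<r
    def show(l,m):
        P=X[m]; 
        if len(P)<3: print(n,l,len(P)); return
        q,u=line(P); print(n,l,len(P),"mean",q.round(4),"dir",u.round(3),"zr",np.percentile(P[:,2],[2,98]).round(4),"med",np.median(P,0).round(4))
    cork=(S>60)&(Hh<25)
    show("yokegrip",near(rc,.1)&cork&(z>.2)); show("yokegriptop",near(rc,.1)&cork&(z>.24))
    show("crossbar",near(rc,.1)&(S<60)&(z>.12)&(z<.16)); show("yhook",near(rc,.1)&(S<60)&(z>.165))
    show("bellgriptop",near(bc,.1)&cork&(z>.12)&(z<.16)); show("bellgrip",near(bc,.1)&cork&(z>.075)&(z<.16))
    show("bellwire",near(bc,.1)&(S<70)&(z>.075)&(z<.1)); show("bhook",near(bc,.1)&(S<70)&(z>.1)&(z<.13))
    show("bellglass",near(bc,.1)&(Hh>40)&(Hh<85)&(S>80)&(z>0.01))
    show("rod",near(sc,.14)&(z>.285)&(z<.33)&(S>80))
E
python3 meas.py
```

```text
side table z -0.0003 0.0027
top table z 0.0004 0.0033
[ 0.5259657  -0.34701349  0.14      ] [0.46785207 0.33279348 0.1       ] [0.58971718 0.00310168 0.3       ]Traceback (most recent call last):
  File "meas.py", line 7, in <module>
    for n,c in C.items():
               ~~~~~~~^^
RuntimeError: dictionary changed size during iteration
```

```bash
sed -i 's/for n,c in C.items/for n,c in list(C.items())/; s/for n,c in list(C.items())()/for n,c in list(C.items())/' meas.py; python3 meas.py
```

```text
side table z -0.0003 0.0027
top table z 0.0004 0.0033
[ 0.5259657  -0.34701349  0.14      ] [0.46785207 0.33279348 0.1       ] [0.58971718 0.00310168 0.3       ]
top yokegrip 92 mean [ 0.5243 -0.3533  0.2367] dir [-0.05   0.105 -0.993] zr [0.2027 0.2516] med [ 0.5244 -0.3531  0.244 ]
top yokegriptop 54 mean [ 0.5249 -0.3548  0.2472] dir [-0.95   0.314  0.004] zr [0.2427 0.2517] med [ 0.5245 -0.3549  0.2474]
top crossbar 127 mean [ 0.5249 -0.3534  0.1442] dir [-0.328 -0.945 -0.001] zr [0.1395 0.1508] med [ 0.5279 -0.3483  0.1441]
top yhook 13 mean [ 0.5163 -0.351   0.1836] dir [-0.395  0.104 -0.913] zr [0.1679 0.1917] med [ 0.5145 -0.3507  0.1861]
top bellgriptop 50 mean [0.4169 0.3222 0.1291] dir [-0.905 -0.425 -0.033] zr [0.1225 0.1347] med [0.4169 0.3223 0.129 ]
top bellgrip 100 mean [0.4197 0.3221 0.1169] dir [-0.777 -0.382  0.501] zr [0.0885 0.1343] med [0.4179 0.3201 0.1203]
top bellwire 39 mean [0.4462 0.338  0.0883] dir [-0.897 -0.44  -0.033] zr [0.0804 0.0967] med [0.4461 0.3378 0.0879]
top bhook 34 mean [0.47   0.3505 0.1085] dir [-0.848 -0.511 -0.142] zr [0.1017 0.1162] med
[... 755 characters left out ...]
ide bellgriptop 43 mean [0.417  0.3194 0.1272] dir [-0.916 -0.386 -0.112] zr [0.121 0.134] med [0.4162 0.3196 0.1279]
side bellgrip 148 mean [0.4228 0.3218 0.1091] dir [-0.863 -0.444  0.242] zr [0.0839 0.1325] med [0.4181 0.3196 0.1084]
side bellwire 43 mean [0.4541 0.3396 0.0874] dir [-0.872 -0.482 -0.092] zr [0.0767 0.0982] med [0.4586 0.3403 0.087 ]
side bhook 25 mean [0.4713 0.3487 0.1074] dir [0.888 0.459 0.038] zr [0.1002 0.116 ] med [0.471  0.3484 0.1076]
side bellglass 206 mean [0.4712 0.3402 0.0245] dir [-0.924  0.362 -0.121] zr [0.0104 0.0417] med [0.4705 0.3394 0.0234]
side rod 338 mean [0.5852 0.0209 0.303 ] dir [ 0.223 -0.975 -0.003] zr [0.291  0.3108] med [0.5846 0.0266 0.3038]
```

```bash
python3 - <<'E'
from h import *
import pickle
for n in("top","side"):
    c=pickle.load(open(n+"0.pkl","rb")); X=cloud(c); z=X[...,2]; hsv=cv2.cvtColor(c["pixels"],cv2.COLOR_BGR2HSV)
    m=(np.hypot(X[...,0]-.59,X[...,1]-.01)<.16)&(z>.28)&(z<.33)&(hsv[...,1]>80)
    P=X[m]; q=P.mean(0); u=np.linalg.svd((P-q)[:,:2])[2][0]; u=u*np.sign(u[1]); t=(P-q)[:,:2]@u; w=(P-q)[:,:2]@[u[1],-u[0]]
    print(n,q,u,np.degrees(np.arctan2(-u[0],u[1])),t.min(),t.max())
    for a in np.arange(-.1,.12,.01):
        k=(t>=a)&(t<a+.01)
        if k.sum()>2: print(round(a+.005,3),k.sum(),np.median(P[k],0).round(4),np.percentile(P[k,2],80).round(4),np.median(w[k]).round(4))
E
```

```text
top [0.58640368 0.01927044 0.30529255] [-0.2148402   0.97664922] 12.406152191795583 -0.10394965893402872 0.08502949817122507
-0.095 20 [ 0.6062 -0.0736  0.3071] 0.31 -0.0006
-0.085 18 [ 0.6047 -0.0633  0.3046] 0.3058 -0.0002
-0.075 18 [ 0.6024 -0.054   0.3051] 0.3071 -0.0004
-0.065 19 [ 0.6003 -0.0446  0.304 ] 0.3077 0.0001
-0.055 19 [ 0.5984 -0.0343  0.3014] 0.3027 0.0002
-0.045 19 [ 0.5961 -0.0239  0.2987] 0.3007 0.0002
-0.035 19 [ 0.594  -0.015   0.3019] 0.3049 -0.0
-0.025 19 [ 0.5912 -0.0055  0.3058] 0.3068 0.0
-0.015 19 [0.5896 0.0046 0.3053] 0.3065 0.0
-0.005 19 [0.587  0.0147 0.3049] 0.3072 0.0006
0.005 19 [0.5851 0.0237 0.3047] 0.3075 0.0001
0.015 18 [0.5833 0.0334 0.3049] 0.3059 0.0002
0.025 18 [0.5817 0.0439 0.3049] 0.3061 0.0002
0.035 19 [0.5797 0.0543 0.3061] 0.3065 0.0001
0.045 17 [0.5774 0.064  0.3041] 0.3073 0.0007
0.055 18 [0.5753 0.0727 0.3052] 0.3065 0.0001
0.065 45 [0.571  0.0827 0.3082] 0.3106 -0.001
0.075 34 [0.5664 0.0926 0.3098] 0.3114 -0.0034
0.085 17 [0.5703 0.0995 0.3094] 0.3106 0.0012
side [0.58521377 0.02132891 0.30286543] [-0.22211266  0.97502101] 12.8331
[... 218 characters left out ...]
985 -0.0433  0.3007] 0.304 -0.0013
-0.055 14 [ 0.5958 -0.0314  0.2991] 0.3001 -0.0015
-0.045 14 [ 0.5947 -0.0226  0.2988] 0.3009 -0.0009
-0.035 18 [ 0.5937 -0.0122  0.3026] 0.3036 0.0009
-0.025 13 [ 0.591  -0.0028  0.3038] 0.3045 0.0002
-0.015 15 [0.5891 0.0074 0.3042] 0.3049 0.0002
-0.005 14 [0.5867 0.0171 0.3052] 0.306 0.0009
0.005 13 [0.5846 0.0269 0.3029] 0.3053 0.0009
0.015 11 [0.5828 0.037  0.3037] 0.3054 0.0012
0.025 12 [0.5799 0.0451 0.3047] 0.3057 -0.0004
0.035 13 [0.578  0.0547 0.3047] 0.3055 0.0003
0.045 10 [0.5765 0.0653 0.3039] 0.3049 0.0014
0.055 23 [0.5742 0.078  0.3032] 0.3072 0.0016
0.065 66 [0.5691 0.0831 0.3031] 0.3089 -0.0024
0.075 29 [0.5661 0.0927 0.3089] 0.3104 -0.0031
```

move_arm --pt "0.375 -0.886 0.25" --pt "0.375 -0.886 0.25" --pt "0.375 -0.886 0.25" --pt "0.375 -0.886 0.25" --pt "0.375 -0.886 0.25" --turn '[0,0,0,0,0]' --jaw '[1,1,1,1,1]'

```text
time: 0.6
tool_pos: [0.2429, 0.3061, 0.2939]
ee_rot: [-180.0, -0.0, 164.3]
wrist_force: [2.3, 0.1, -0.2]
finger_gap: 1.001
gripper_force: 0.0
```

move_arm --pt "0.375 -0.886 0.25" --pt "0.375 -0.886 0.25" --pt "0.375 -0.886 0.25" --pt "0.375 -0.886 0.25" --pt "0.375 -0.886 0" --turn '[0,0,0,0,0]' --jaw '[1,1,1,1,1]'

```text
time: 1.1
tool_pos: [0.3375, 0.0845, 0.3454]
ee_rot: [179.9, 0.2, 164.3]
wrist_force: [1.4, 0.7, 0.2]
finger_gap: 0.999
gripper_force: 0.0
```

move_arm --pt "0.375 -0.886 0" --pt "0.375 -0.886 0" --pt "0.375 -0.886 0" --pt "0.375 -0.886 0" --pt "0.375 -0.886 0" --turn '[0,0,0,0,-0.38]' --jaw '[1,1,1,1,1]'

```text
time: 1.6
tool_pos: [0.4306, -0.1372, 0.3435]
ee_rot: [180.0, -0.0, 160.9]
wrist_force: [0.8, -0.1, 0.4]
finger_gap: 1.002
gripper_force: 0.0
```

move_arm --pt "0.375 -0.886 0" --pt "0.375 -0.886 0" --pt "0.375 -0.886 0" --pt "0.375 -0.886 0" --pt "0.37 -0.84 0" --turn '[0,0,0,0,0]' --jaw '[1,1,1,1,1]'

```text
time: 2.1
tool_pos: [0.5243, -0.3563, 0.343]
ee_rot: [180.0, -0.1, 161.0]
wrist_force: [0.9, 0.6, 0.4]
finger_gap: 0.999
gripper_force: 0.0
```

move_arm --pt "0 0 0" --pt "0 0 -0.6" --pt "0 0 -0.6" --pt "0 0 -0.4" --pt "0 0 0" --turn '[0,0,0,0,0]' --jaw '[1,1,1,1,1]'

```text
time: 2.6
tool_pos: [0.5223, -0.3524, 0.2598]
ee_rot: [179.8, -0.4, 161.0]
wrist_force: [0.2, -0.0, -0.1]
finger_gap: 1.0
gripper_force: 0.0
```

move_arm --pt "0 0 -0.3" --pt "0 0 -0.3" --pt "0 0 -0.3" --pt "0 0 0" --pt "0 0 0" --turn '[0,0,0,0,0]' --jaw '[1,1,1,1,1]'

```text
time: 3.1
tool_pos: [0.5243, -0.3543, 0.2201]
ee_rot: [-180.0, 0.1, 161.0]
wrist_force: [-0.2, 0.4, 0.3]
finger_gap: 0.998
gripper_force: 0.0
```

```bash
cat > g.py <<'E'
from h import *
import pickle,sys
def near(X,p,r): return np.hypot(X[...,0]-p[0],X[...,1]-p[1])<r
tag=sys.argv[1]
o=observe(); print(o["tool_pos"].round(4),o["ee_rot"].round(2),o["wrist_force"].round(2),o["qvel"].round(2))
im=[]
for n in("side","top"):
    c=capture(n); pickle.dump(c,open(f"{n}_{tag}.pkl","wb")); x=proj(c,[eval(sys.argv[2])])[0]
    w,h=int(sys.argv[3]),int(int(sys.argv[3])*1.5); x0=int(np.clip(x[0]-w/2,0,640-w)); y0=int(np.clip(x[1]-h/2,0,480-h)); print(n,"crop origin",x0,y0,"scale",400/w)
    im.append(cv2.resize(c["pixels"][y0:y0+h,x0:x0+w],(400,600),interpolation=cv2.INTER_CUBIC))
cv2.imwrite(f"pics/{tag}.png",np.hstack(im))
E
python3 g.py grasp1 "[.524,-.356,.23]" 100
```

```text
[ 0.5243 -0.3543  0.2201] [-1.7998e+02  5.0000e-02  1.6100e+02] [-0.2   0.38  0.32] [-0.23 -0.53 -1.1   0.03 -0.08 -0.01]
side crop origin 324 232 scale 4.0
top crop origin 392 193 scale 4.0
```

View pics/grasp1.png

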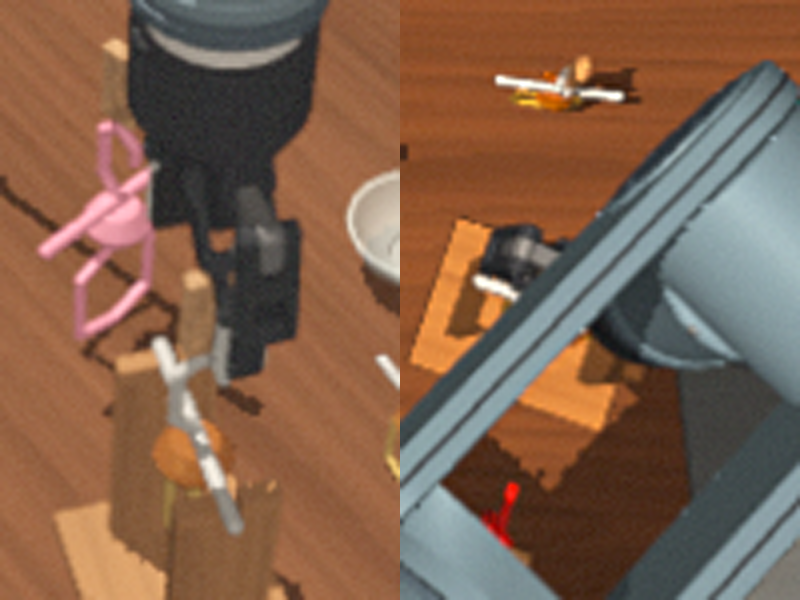

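Side view: the cork at crop-left (195,320) lies between the fingers (200,180) and (265,300), clear of both. Closing.

move_arm --pt "0 -0.03 -0.06" --pt "0 0 0" --pt "0 0 0" --pt "0 0 0" --pt "0 0 0" --turn '[0,0,0,0,0]' --jaw '[1,-1,-1,-1,-1]'

```text
time: 3.7
tool_pos: [0.5239, -0.3559, 0.2158]
ee_rot: [-180.0, -0.0, 161.0]
wrist_force: [0.2, 0.1, 0.6]
finger_gap: 0.331
gripper_force: 0.0
```

move_arm --pt "0 0 0" --pt "0 0 0" --pt "0 0 0" --pt "0 0 0" --pt "0 0 0" --turn '[0,0,0,0,0]' --jaw '[-1,-1,-1,-1,-1]'

```text
time: 4.2
tool_pos: [0.524, -0.3559, 0.2158]
ee_rot: [-180.0, 0.0, 161.0]
wrist_force: [0.1, -0.1, 0.6]
finger_gap: 0.111
gripper_force: 60.8
```

move_arm --pt "0 0 0.2" --pt "0 0 0.4" --pt "0 0 0.5" --pt "0 0 0.5" --pt "0 0 0.5" --turn '[0,0,0,0,0]' --jaw '[-1,-1,-1,-1,-1]'

```text
time: 4.7
tool_pos: [0.5238, -0.3556, 0.3222]
ee_rot: [180.0, -0.0, 161.0]
wrist_force: [0.3, -0.9, -2.7]
finger_gap: 0.107
gripper_force: 60.5
```

move_arm --pt "0 0 0.5" --pt "0 0 0.5" --pt "0 0 0.4" --pt "0 0 0.1" --pt "0 0 0" --turn '[0,0,0,0,0]' --jaw '[-1,-1,-1,-1,-1]'

```text
time: 5.2
tool_pos: [0.5241, -0.3559, 0.3966]
ee_rot: [-180.0, 0.1, 161.0]
wrist_force: [-0.5, 0.7, -2.6]
finger_gap: 0.108
gripper_force: 60.6
```

move_arm --pt "-0.63 0.37 0" --pt "-0.63 0.37 0" --pt "-0.63 0.37 0" --pt "0 0.6 0" --pt "0 0.6 0" --turn '[0,0.4,0.4,0.4,0.4]' --jaw '[-1,-1,-1,-1,-1]'

```text
time: 5.7
tool_pos: [0.428, -0.2392, 0.3943]
ee_rot: [179.9, -0.1, 174.8]
wrist_force: [0.9, -0.0, -1.9]
finger_gap: 0.113
gripper_force: 60.6
```

move_arm --pt "0 0.7 0" --pt "0 0.7 0" --pt "0 0.7 0" --pt "0 0.5 0" --pt "0 0.2 0" --turn '[0.4,0.4,0.4,0.4,0.47]' --jaw '[-1,-1,-1,-1,-1]'

```text
time: 6.2
tool_pos: [0.4285, -0.0976, 0.3946]
ee_rot: [179.9, -0.1, -167.2]
wrist_force: [0.1, -1.8, -1.5]
finger_gap: 0.105
gripper_force: 60.5
```

move_arm --pt "0.5 0.3 0" --pt "0.5 0.3 0" --pt "0.4 0.2 0" --pt "0.2 0.16 0" --pt "0 0 0" --turn '[0,0,0,0,0]' --jaw '[-1,-1,-1,-1,-1]'

```text
time: 6.7
tool_pos: [0.5097, -0.0514, 0.3942]
ee_rot: [179.9, -0.1, -167.4]
wrist_force: [0.4, 0.7, -2.0]
finger_gap: 0.109
gripper_force: 60.5
```

```bash
python3 g.py pre1 "[.55,-.05,.33]" 110
```

```text
[ 0.5097 -0.0514  0.3942] [ 1.7990e+02 -1.5000e-01 -1.6737e+02] [ 0.37  0.74 -1.95] [-1.59 -1.86  0.84 -1.13  0.82 -1.36]
side crop origin 239 91 scale 3.6363636363636362
top crop origin 244 167 scale 3.6363636363636362
```

View pics/pre1.png

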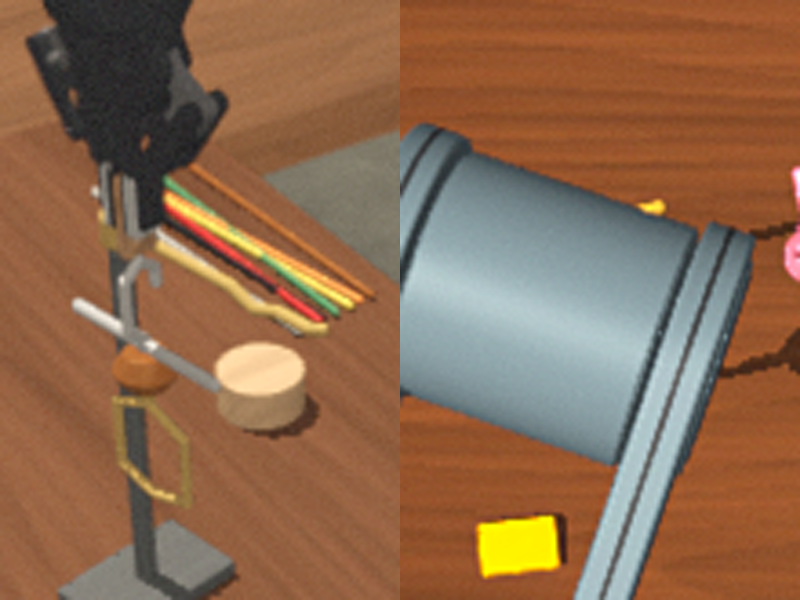

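Side view: the yoke is held upright. Its hook crown is at crop (140,265), its crossbar runs (80,305)–(215,385), and its loop bottom is at about (155,490). The rod dip is at about (255,300). Next I'll measure the yoke in the hand.

```bash
cat > y.py <<'E'
from h import *
import pickle,sys
c=pickle.load(open(sys.argv[1],"rb")); X=cloud(c); hsv=cv2.cvtColor(c["pixels"],cv2.COLOR_BGR2HSV); H,S=hsv[...,0],hsv[...,1]
p=np.array(eval(sys.argv[2])); yaw=np.radians(12.5); s=np.array([np.cos(yaw),np.sin(yaw)]); l=np.array([-s[1],s[0]])
Q=X-p; A=np.stack([Q[...,:2]@s,Q[...,:2]@l,X[...,2]],-1)  # local frame at given xy
n=(abs(A[...,0])<.04)&(abs(A[...,1])<.075)
def st(k,m):
    P=A[m]; 
    if len(P): print(k,len(P),"mean",P.mean(0).round(4),"lo",np.percentile(P,3,axis=0).round(4),"hi",np.percentile(P,97,axis=0).round(4)); 
    return P
zc=float(sys.argv[3])  # expected hook z
P=st("cross",n&(S<70)&(abs(A[...,2]-(zc-.05))<.014)); v=np.linalg.svd(P-P.mean(0))[2][0]; print("dir",v.round(3))
st("hook",n&(S<70)&(A[...,2]>zc-.025)&(A[...,2]<zc+.015)&(abs(A[...,1])<.03))
b=n&(S>80)&(A[...,2]<zc-.08)&(A[...,2]>zc-.18)&(abs(A[...,0])<.025)
P=st("loop",b)
for a in np.arange(-.03,.03,.006):
    k=P[(P[:,1]>=a)&(P[:,1]<a+.006)]
    if len(k): print(round(a+.003,3),len(k),"z lo/hi",np.percentile(k[:,2],[2,98]).round(4),"x",np.median(k[:,0]).round(4), "low part z", k[k[:,2]<zc-.125][:,2].round(3)[:12])
E
python3 y.py side_pre1.pkl "[.5097,-.0514,0]" .370
```

```text
cross 173 mean [-0.0007 -0.0044  0.321 ] lo [-0.0095 -0.0577  0.3164] hi [0.0039 0.0528 0.3308]
dir [ 0.001 -1.    -0.004]
hook 81 mean [-0.002  -0.0026  0.3625] lo [-0.0124 -0.0056  0.3461] hi [0.0123 0.001  0.374 ]
loop 229 mean [ 0.0004 -0.0032  0.2465] lo [-0.0023 -0.0324  0.2151] hi [0.0037 0.0277 0.2806]
-0.027 29 z lo/hi [0.2187 0.27  ] x -0.0001 low part z [0.243 0.237 0.236 0.234 0.23  0.227 0.224 0.223 0.218 0.219]
-0.021 15 z lo/hi [0.2169 0.2728] x -0.0003 low part z [0.223 0.221 0.223 0.219 0.221 0.219 0.216 0.219 0.219]
-0.015 12 z lo/hi [0.2182 0.2762] x 0.0005 low part z [0.22  0.218]
-0.009 18 z lo/hi [0.2134 0.2785] x 0.0002 low part z [0.217 0.22  0.218 0.219 0.215 0.217 0.213 0.215]
-0.003 20 z lo/hi [0.213  0.2841] x 0.0003 low part z [0.216 0.216 0.215 0.214 0.215 0.213]
0.003 8 z lo/hi [0.2152 0.277 ] x 0.0004 low part z [0.219 0.216 0.217 0.216 0.215]
0.009 13 z lo/hi [0.2152 0.2767] x 0.0006 low part z [0.218 0.219 0.217 0.218 0.217 0.217 0.215]
0.015 13 z lo/hi [0.2158 0.2739] x -0.0003 low part z [0.223 0.219 0.22  0.219 0.219 0.218 0.215 0.217]
0.021 27 z lo/hi [0.2178 0.2707] x 0.0003 low part z [0.245 0.24  0.238 0.235 0.229 0.229 0.227 0.226 0.223 0.22  0.219 0.219]
0.027 37 z lo/hi [0.2196 0.2677] x -0.0 low part z [0.245 0.243 0.241 0.241 0.24  0.236 0.238 0.233 0.235 0.232 0.231 0.23 ]
```

move_arm --pt "0 0 -0.2" --pt "0 0 -0.3" --pt "0 0 -0.3" --pt "0 0 -0.09" --pt "0 0 0" --turn '[0,0,0,0,0]' --jaw '[-1,-1,-1,-1,-1]'

```text
time: 7.3
tool_pos: [0.5086, -0.0527, 0.3505]
ee_rot: [180.0, -0.1, -167.5]
wrist_force: [-0.3, 0.4, -1.4]
finger_gap: 0.102
gripper_force: 60.5
```

```bash
python3 -c "
from h import *
o=observe();print(o['tool_pos'],o['ee_rot'],o['qvel'].round(1),o['wrist_force'])"
```

```text
[ 0.50856047 -0.05265141  0.35054119] [ 1.79956099e+02 -8.87863313e-02 -1.67522682e+02] [ 0.1 -0.4 -2.2  0.1  0.8  0. ] [-0.25538696  0.43164242 -1.39930256]
```

move_arm --pt "0.2 0.06 0" --pt "0.4 0.115 0" --pt "0.5 0.143 0" --pt "0.4 0.115 0" --pt "0.2 0.06 0" --turn '[0,0,0,0,0]' --jaw '[-1,-1,-1,-1,-1]'

```text
time: 7.8
tool_pos: [0.5966, -0.0272, 0.3515]
ee_rot: [-180.0, 0.1, -167.4]
wrist_force: [-0.8, 0.5, -2.8]
finger_gap: 0.109
gripper_force: 60.5
```

move_arm --pt "0.06 0.01 0" --pt "0 0 0" --pt "0 0 0" --pt "0 0 0" --pt "0 0 0" --turn '[0,0,0,0,0]' --jaw '[-1,-1,-1,-1,-1]'

```text
time: 8.3
tool_pos: [0.597, -0.0274, 0.3518]
ee_rot: [-180.0, 0.0, -167.5]
wrist_force: [0.1, -1.1, -2.1]
finger_gap: 0.109
gripper_force: 60.5
```

```bash
python3 g.py in1 "[.59,-.03,.31]" 60; python3 y.py side_in1.pkl "[.5965,-.0275,0]" .325 | grep -v z
```

```text
[ 0.597  -0.0274  0.3518] [-1.7998e+02  2.0000e-02 -1.6749e+02] [ 0.12 -1.13 -2.08] [ 0.18  0.18 -0.11  0.12  0.03  0.08]
side crop origin 275 126 scale 6.666666666666667
top crop origin 260 186 scale 6.666666666666667
cross 142 mean [ 0.0003 -0.0046  0.2781] lo [-0.0038 -0.0569  0.274 ] hi [0.0043 0.051  0.2854]
dir [ 0.006 -1.     0.002]
hook 70 mean [-0.0013 -0.0029  0.3194] lo [-0.0127 -0.0065  0.3041] hi [0.0133 0.0006 0.3309]
loop 194 mean [ 0.0014 -0.0023  0.2033] lo [-0.0014 -0.0318  0.1717] hi [0.0054 0.0281 0.2368]
```

View pics/in1.png

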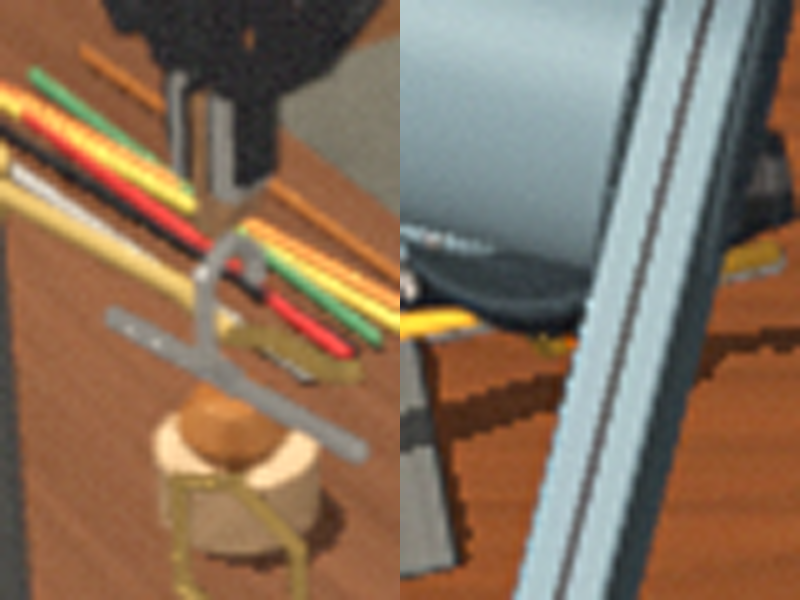

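Side view: the rod passes behind the hook's stem at crop (230,325), and the hook's point at (258,285) is beyond and above it, so the hook straddles the rod. I'll check the x offset before lowering.

```bash
python3 - <<'E'
from h import *
import pickle
yaw=np.radians(12.5); s=np.array([np.cos(yaw),np.sin(yaw)]); l=np.array([-s[1],s[0]])
for f in("side_in1.pkl","side0.pkl","top0.pkl"):
    c=pickle.load(open(f,"rb")); X=cloud(c); hsv=cv2.cvtColor(c["pixels"],cv2.COLOR_BGR2HSV)
    Q=X-np.array([.597,-.0274,0]); x=Q[...,:2]@s; y=Q[...,:2]@l; z=X[...,2]
    for a in (-.05,-.04,-.03,-.02,-.01,0,.01,.02,.03,.04):
        m=(abs(x)<.02)&(y>=a)&(y<a+.01)&(z>.285)&(z<.315)&(hsv[...,1]>75)&(hsv[...,0]<40)
        if m.sum()>2: print(f,a+.005,m.sum(),"x",np.percentile(x[m],[10,50,90]).round(4),"z",np.percentile(z[m],[50,95]).round(4))
E
```

```text
side_in1.pkl -0.045000000000000005 13 x [-0.0023 -0.0013  0.0009] z [0.3039 0.3063]
side_in1.pkl -0.035 20 x [-0.0037 -0.0007  0.0023] z [0.3042 0.3067]
side_in1.pkl -0.024999999999999998 11 x [-0.0032 -0.0017  0.001 ] z [0.3053 0.3066]
side_in1.pkl -0.015 13 x [-0.0035 -0.0016  0.0002] z [0.3012 0.3044]
side_in1.pkl -0.005 17 x [-0.0082 -0.0019  0.0008] z [0.3    0.3082]
side_in1.pkl 0.005 4 x [-0.0003  0.0005  0.0026] z [0.2961 0.2997]
side_in1.pkl 0.015 11 x [-0.0025 -0.0019  0.001 ] z [0.3035 0.3053]
side_in1.pkl 0.025 13 x [-0.0027 -0.0011  0.0045] z [0.3043 0.3077]
side_in1.pkl 0.034999999999999996 14 x [-0.0021 -0.0008  0.0021] z [0.3038 0.3054]
side_in1.pkl 0.045 13 x [-0.0023 -0.001   0.0023] z [0.3044 0.3066]
side0.pkl -0.045000000000000005 17 x [-0.0027 -0.0009  0.002 ] z [0.3043 0.3063]
side0.pkl -0.035 15 x [-0.0024 -0.0022  0.0019] z [0.3039 0.3065]
side0.pkl -0.024999999999999998 16 x [-0.0029 -0.0009  0.0019] z [0.3043 0.3069]
side0.pkl -0.015 12 x [-0.0031 -0.0018 -0.0011] z [0.3007 0.3049]
side0.pkl -0.005 14 x [-0.003  -0.0021  0.0006] z [0.2991 0.3013]
side0.pkl 0
[... 318 characters left out ...]
51 0.3066]
top0.pkl -0.045000000000000005 19 x [-0.0035 -0.0009  0.0019] z [0.3062 0.3103]
top0.pkl -0.035 18 x [-0.0032 -0.0006  0.0024] z [0.3049 0.3069]
top0.pkl -0.024999999999999998 19 x [-0.0034 -0.0007  0.0027] z [0.3049 0.3094]
top0.pkl -0.015 18 x [-0.003  -0.0004  0.0026] z [0.3037 0.308 ]
top0.pkl -0.005 19 x [-0.0029 -0.0001  0.0036] z [0.3008 0.3038]
top0.pkl 0.005 19 x [-0.0034 -0.0001  0.003 ] z [0.2995 0.3019]
top0.pkl 0.015 19 x [-0.0034 -0.0003  0.0026] z [0.3036 0.3064]
top0.pkl 0.025 19 x [-0.0035 -0.0004  0.0024] z [0.3059 0.3103]
top0.pkl 0.034999999999999996 20 x [-0.0029 -0.0002  0.0028] z [0.305  0.3083]
top0.pkl 0.045 18 x [-0.0026  0.0004  0.003 ] z [0.3046 0.3085]
```

move_arm --pt "-0.02 0.03 -0.08" --pt "0 0 -0.12" --pt "0 0 -0.12" --pt "0 0 -0.1" --pt "0 0 -0.04" --turn '[0,0,0,0,0]' --jaw '[-1,-1,-1,-1,-1]'

```text
time: 8.9
tool_pos: [0.5961, -0.0256, 0.3272]
ee_rot: [180.0, -0.1, -167.5]
wrist_force: [0.3, -0.5, -1.2]
finger_gap: 0.108
gripper_force: 60.6
```

move_arm --pt "0 0 -0.02" --pt "0 0 0" --pt "0 0 0" --pt "0 0 0" --pt "0 0 0" --turn '[0,0,0,0,0]' --jaw '[-1,-1,-1,-1,-1]'

```text
time: 9.4
tool_pos: [0.5966, -0.0257, 0.3275]
ee_rot: [-180.0, 0.0, -167.5]
wrist_force: [-0.2, 0.2, -1.8]
finger_gap: 0.105
gripper_force: 60.6
```

move_arm --pt "0 0 -0.02" --pt "0 0 0" --pt "0 0 -0.01" --pt "0 0 0" --pt "0 0 0" --turn '[0,0,0,0,0]' --jaw '[-1,-1,-1,-1,-1]'

```text
time: 9.9
tool_pos: [0.5965, -0.0258, 0.3263]
ee_rot: [-180.0, 0.0, -167.5]
wrist_force: [-1.7, -2.2, 3.0]
finger_gap: 0.104
gripper_force: 61.4
```

move_arm --pt "0 0 -0.01" --pt "0 0 0" --pt "0 0 0" --pt "0 0 0" --pt "0 0 0" --turn '[0,0,0,0,0]' --jaw '[-1,-1,-1,-1,-1]'

```text
time: 10.4
tool_pos: [0.5965, -0.0258, 0.3261]
ee_rot: [-180.0, 0.1, -167.5]
wrist_force: [-2.6, -0.8, 7.3]
finger_gap: 0.107
gripper_force: 61.7
```

Contact confirmed. I'll relieve the load and release.

move_arm --pt "0 0 0.014" --pt "0 0 0" --pt "0 0 0" --pt "0 0 0" --pt "0 0 0" --turn '[0,0,0,0,0]' --jaw '[-1,-1,-0.6,-0.4,0]'

```text
time: 10.9
tool_pos: [0.5965, -0.0254, 0.3254]
ee_rot: [180.0, -0.0, -167.5]
wrist_force: [-0.3, 0.8, -0.1]
finger_gap: 0.455
gripper_force: 0.0
```

move_arm --pt "0 0 0" --pt "0 0 0" --pt "0 0 0" --pt "0 0 0" --pt "0 0 0" --turn '[0,0,0,0,0]' --jaw '[0,0,0,0,0]'

```text
time: 11.4
tool_pos: [0.5965, -0.0256, 0.326]
ee_rot: [180.0, 0.0, -167.5]
wrist_force: [0.4, -0.5, -0.7]
finger_gap: 0.505
gripper_force: 0.0
```

move_arm --pt "0 0 0.2" --pt "0 0 0.4" --pt "0 0 0.5" --pt "0 0 0.4" --pt "0 0 0.1" --turn '[0,0,0,0,0]' --jaw '[0,0,0,0,0]'

```text
time: 11.9
tool_pos: [0.5972, -0.0258, 0.4096]
ee_rot: [-179.9, 0.3, -167.5]
wrist_force: [0.4, 0.3, 0.0]
finger_gap: 0.499
gripper_force: 0.0
```

```bash
python3 g.py hung1 "[.59,-.03,.25]" 80; python3 y.py side_hung1.pkl "[.597,-.0284,0]" .301
```

```text
[ 0.5972 -0.0258  0.4096] [-179.86    0.29 -167.47] [0.36 0.25 0.02] [ 0.02  1.24 -3.59  0.06  4.78  0.06]
side crop origin 266 134 scale 5.0
top crop origin 252 175 scale 5.0
cross 141 mean [-0.0004 -0.0016  0.2522] lo [-0.0063 -0.0551  0.2479] hi [0.004  0.0563 0.2609]
dir [-0.003  1.     0.   ]
hook 59 mean [-0.0051 -0.0003  0.2948] lo [-0.0136 -0.0029  0.2769] hi [0.011  0.0033 0.3056]
loop 201 mean [ 0.0012 -0.0011  0.1783] lo [-0.0021 -0.0296  0.1465] hi [0.0051 0.0309 0.2109]
-0.027 44 z lo/hi [0.1532 0.2001] x 0.0011 low part z [0.172 0.172 0.173 0.166 0.17  0.169 0.167 0.167 0.165 0.161 0.16  0.159]
-0.021 18 z lo/hi [0.1515 0.2061] x 0.0023 low part z [0.175 0.166 0.16  0.153 0.152 0.151]
-0.015 13 z lo/hi [0.1476 0.2073] x 0.0012 low part z [0.152 0.15  0.153 0.149 0.153 0.148 0.148]
-0.009 14 z lo/hi [0.1474 0.2127] x 0.001 low part z [0.149 0.148 0.147 0.149]
-0.003 16 z lo/hi [0.146  0.2166] x 0.0003 low part z [0.148 0.149 0.149 0.148 0.149 0.145]
0.003 10 z lo/hi [0.1452 0.2128] x 0.0009 low part z [0.15  0.148 0.148 0.147 0.146 0.145]
0.009 13 z lo/hi [0.1461 0.2096] x 0.0011 low part z [0.15  0.149 0.149 0.146 0.146 0.147 0.146]
0.015 10 z lo/hi [0.1483 0.2078] x 0.0003 low part z [0.151 0.152 0.151 0.149 0.148]
0.021 10 z lo/hi [0.1459 0.2036] x 0.0017 low part z [0.156 0.154 0.153 0.153 0.151 0.148 0.149 0.145]
0.027 36 z lo/hi [0.1501 0.2018] x 0.0008 low part z [0.175 0.174 0.171 0.169 0.167 0.166 0.164 0.159 0.16  0.16  0.157 0.157]
```

View pics/hung1.png

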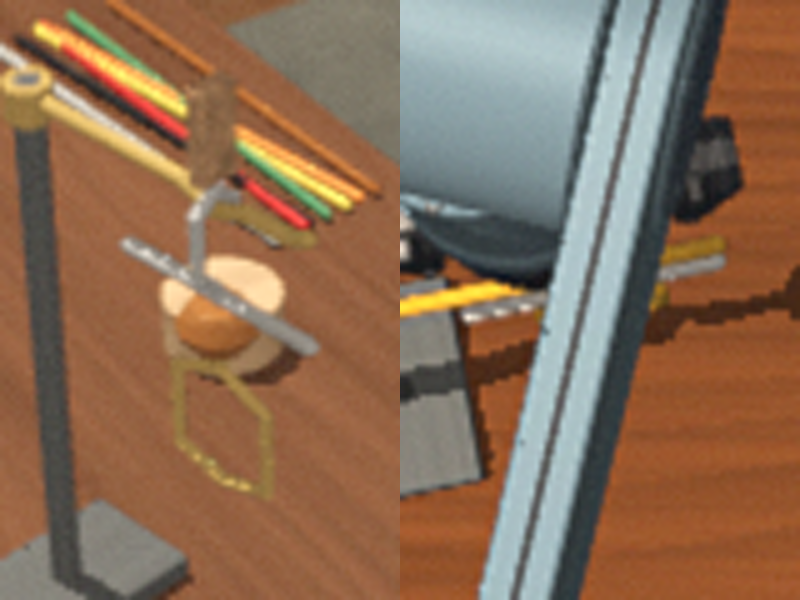

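Side view: the yoke hangs in the dip with its hook over the rod at crop (215,195), grip free at (212,115), and loop bottom at (220,480). Bar top is about 0.148 m. Now the bell.

move_arm --pt "-0.3 0.6 0.1" --pt "-0.45 0.867 0" --pt "-0.45 0.867 0" --pt "-0.45 0.867 0" --pt "-0.45 0.867 0" --turn '[0,0.326,0.326,0.326,0.326]' --jaw '[0.3,0.3,0.3,0.3,0.3]'

```text
time: 12.5
tool_pos: [0.4899, 0.179, 0.4095]
ee_rot: [180.0, -0.1, -156.2]
wrist_force: [0.7, 1.1, 0.7]
finger_gap: 0.653
gripper_force: 0.0
```

move_arm --pt "-0.45 0.867 0" --pt "-0.45 0.867 0" --pt "-0.45 0.867 0" --pt "-0.16 0.27 -0.5" --pt "0 0 -0.8" --turn '[0.326,0,0,0,0]' --jaw '[0.3,0.3,0.3,0.3,0.3]'

```text
time: 13.0
tool_pos: [0.4149, 0.3242, 0.3465]
ee_rot: [180.0, 0.3, -153.2]
wrist_force: [0.2, -1.0, 0.5]
finger_gap: 0.65
gripper_force: 0.0
```

move_arm --pt "0 0 -0.9" --pt "0 0 -0.9" --pt "0 0 -0.8" --pt "0 0 -0.5" --pt "0 0 0" --turn '[0,0,0,0,0]' --jaw '[0.3,0.3,0.3,0.3,0.3]'

```text
time: 13.5
tool_pos: [0.4125, 0.3196, 0.186]
ee_rot: [180.0, -0.6, -153.5]
wrist_force: [0.6, -0.3, 1.1]
finger_gap: 0.65
gripper_force: 0.0
```

move_arm --pt "0 0 -0.5" --pt "0 0 -0.5" --pt "0 0 0" --pt "0 0 0" --pt "0 0 0" --turn '[0,0,0,0,0]' --jaw '[0.3,0.3,0.3,0.3,0.3]'

```text
time: 14.0
tool_pos: [0.4171, 0.3218, 0.1429]
ee_rot: [-180.0, 0.2, -153.5]
wrist_force: [0.1, -0.1, 0.6]
finger_gap: 0.647
gripper_force: 0.0
```

move_arm --pt "0 0 -0.3" --pt "0 0 -0.4" --pt "0 0 -0.2" --pt "0 0 -0.08" --pt "0 0 0" --turn '[0,0,0,0,0]' --jaw '[0.3,0.3,0.3,0.3,0.3]'

```text
time: 14.5
tool_pos: [0.4162, 0.3214, 0.0923]
ee_rot: [-180.0, 0.0, -153.5]
wrist_force: [-0.2, 0.2, -0.0]
finger_gap: 0.654
gripper_force: 0.0
```

```bash
python3 g.py bell1 "[.43,.325,.1]" 80
```

```text
[0.4162 0.3214 0.0923] [-1.8000e+02  1.0000e-02 -1.5346e+02] [-0.25  0.2  -0.01] [ 0.04 -0.56 -0.74 -0.03  0.37  0.1 ]
side crop origin 147 135 scale 5.0
top crop origin 108 245 scale 5.0
```

View pics/bell1.png

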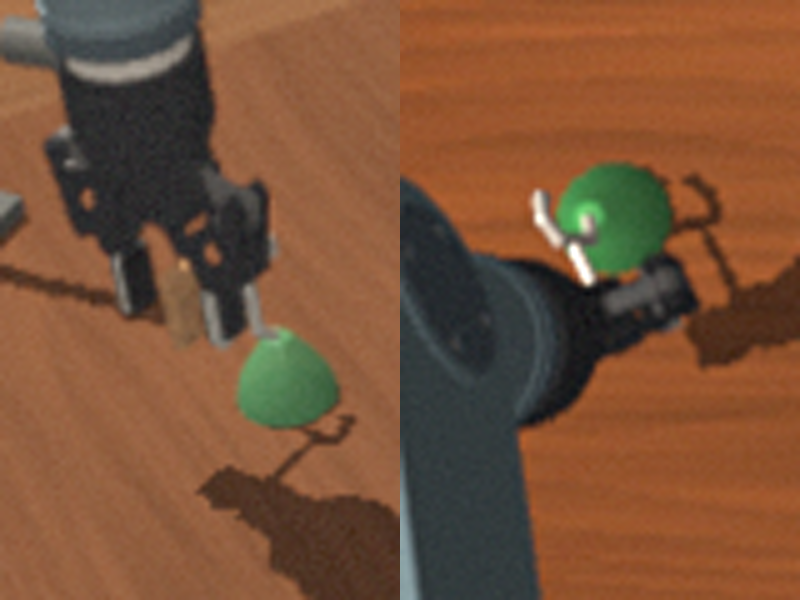

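The cork at crop-left (180,300) lies between the pads (135,280) and (225,315). Closing.

move_arm --pt "0 0 0.05" --pt "0 0 0" --pt "0 0 0" --pt "0 0 0" --pt "0 0 0" --turn '[0,0,0,0,0]' --jaw '[0.3,-1,-1,-1,-1]'

```text
time: 15.1
tool_pos: [0.416, 0.3214, 0.0947]
ee_rot: [180.0, 0.0, -153.5]
wrist_force: [-1.4, 0.9, 1.7]
finger_gap: 0.109
gripper_force: 59.7
```

move_arm --pt "0 0 0" --pt "0 0 0" --pt "0 0 0" --pt "0 0 0" --pt "0 0 0" --turn '[0,0,0,0,0]' --jaw '[-1,-1,-1,-1,-1]'

```text
time: 15.6
tool_pos: [0.416, 0.3214, 0.0947]
ee_rot: [180.0, 0.0, -153.5]
wrist_force: [-1.9, 0.5, 5.6]
finger_gap: 0.111
gripper_force: 60.2
```

move_arm --pt "0 0 0.1" --pt "0 0 0.3" --pt "0 0 0.4" --pt "0 0 0.4" --pt "0 0 0.1" --turn '[0,0,0,0,0]' --jaw '[-1,-1,-1,-1,-1]'

```text
time: 16.1
tool_pos: [0.417, 0.3217, 0.1612]
ee_rot: [-180.0, 0.2, -153.5]
wrist_force: [0.0, 0.3, -0.9]
finger_gap: 0.11
gripper_force: 59.2
```

move_arm --pt "-0.34 -0.4 0" --pt "0 -0.7 0" --pt "0 -0.9 0" --pt "0 -0.9 0" --pt "0 -0.9 0" --turn '[-0.326,-0.326,-0.326,-0.326,-0.326]' --jaw '[-1,-1,-1,-1,-1]'

```text
time: 16.6
tool_pos: [0.398, 0.1298, 0.1587]
ee_rot: [-180.0, -0.1, -167.5]
wrist_force: [-0.4, -0.4, -2.2]
finger_gap: 0.111
gripper_force: 59.2
```

move_arm --pt "0 -0.9 0" --pt "0 -0.9 0" --pt "0 -0.9 0" --pt "0 -0.8 0" --pt "0 -0.4 0" --turn '[0,0,0,0,0]' --jaw '[-1,-1,-1,-1,-1]'

```text
time: 17.1
tool_pos: [0.3985, -0.0666, 0.1589]
ee_rot: [-180.0, -0.0, -167.6]
wrist_force: [0.9, 0.8, -1.5]
finger_gap: 0.106
gripper_force: 59.2
```

move_arm --pt "0.2 0.04 0" --pt "0.4 0.08 0" --pt "0.4 0.08 0" --pt "0.4 0.08 0" --pt "0.1 0.02 0" --turn '[0,0,0,0,0]' --jaw '[-1,-1,-1,-1,-1]'

```text
time: 17.6
tool_pos: [0.4756, -0.0476, 0.1588]
ee_rot: [180.0, 0.0, -167.4]
wrist_force: [1.1, 0.3, -1.1]
finger_gap: 0.106
gripper_force: 59.2
```

move_arm --pt "0 0 0" --pt "0 0 0" --pt "0 0 0" --pt "0 0 0" --pt "0 0 0" --turn '[0,0,0,0,0]' --jaw '[-1,-1,-1,-1,-1]'

```text
time: 18.1
tool_pos: [0.4736, -0.0488, 0.1597]
ee_rot: [-180.0, 0.0, -167.5]
wrist_force: [0.2, 0.1, -1.3]
finger_gap: 0.108
gripper_force: 59.2
```

```bash
python3 g.py pre2 "[.54,-.04,.18]" 100
```

```text
[ 0.4736 -0.0488  0.1597] [-1.7999e+02  1.0000e-02 -1.6749e+02] [ 0.24  0.06 -1.27] [-0.04  0.21 -0.36  0.1  -0.06 -0.06]
side crop origin 240 155 scale 4.0
top crop origin 248 185 scale 4.0
```

View pics/pre2.png

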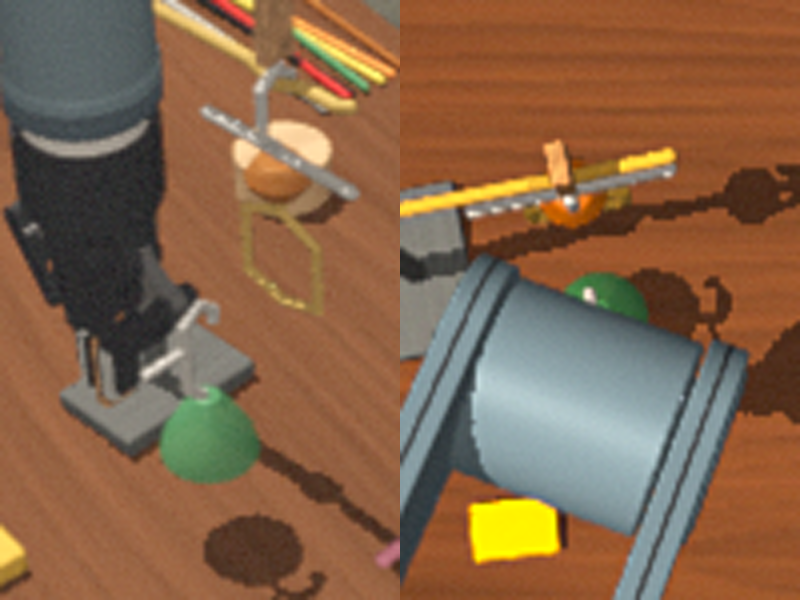

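Side view: the bell is held. Its hook is at crop (205,310) and the loop window at (285,255) is ahead of it. Next I'll measure the hook against the bar, and the robot's clearance from the stand and yoke.

```bash
python3 - <<'E'
from h import *
import pickle
yaw=np.radians(12.5); s=np.array([np.cos(yaw),np.sin(yaw)]); l=np.array([-s[1],s[0]])
for n in("side","top"):
    c=pickle.load(open(n+"_pre2.pkl","rb")); X=cloud(c); hsv=cv2.cvtColor(c["pixels"],cv2.COLOR_BGR2HSV); S=hsv[...,1]; V=hsv[...,2]; H=hsv[...,0]
    Q=X-np.array([.4736,-.0488,0]); A=np.stack([Q[...,:2]@s,Q[...,:2]@l,X[...,2]],-1); x,y,z=A[...,0],A[...,1],A[...,2]
    def st(k,m):
        P=A[m]
        if len(P)>2: print(n,k,len(P),"mean",P.mean(0).round(4),"lo",np.percentile(P,4,axis=0).round(4),"hi",np.percentile(P,96,axis=0).round(4))
    st("bhook",(S<70)&(V>90)&(x>.045)&(x<.085)&(abs(y)<.02)&(z>.15)&(z<.2))
    st("bhooktop",(S<70)&(V>90)&(x>.045)&(x<.085)&(abs(y)<.02)&(z>.168)&(z<.2))
    st("wire",(S<70)&(V>90)&(x>.015)&(x<.05)&(abs(y)<.02)&(z>.13)&(z<.165))
    st("loopbar",(S>80)&(x>.11)&(x<.14)&(abs(y)<.025)&(z>.14)&(z<.155))
    st("loopall",(S>80)&(x>.11)&(x<.14)&(abs(y)<.045)&(z>.14)&(z<.21))
    for a,b in((.2,.25),(.25,.3),(.3,.36),(.36,.42),(.42,.5),(.5,.6)):
        m=(abs(y)<.15)&(x<.112)&(x>-.2)&(z>a)&(z<b)
        if m.sum()>5: print(n,"robot band",a,b,m.sum(),"xmax",np.percentile(x[m],99.5).round(3))
E
```

```text
side bhook 59 mean [ 0.0607 -0.0031  0.1655] lo [ 0.0486 -0.0057  0.1504] hi [0.0778 0.0007 0.1784]
side bhooktop 29 mean [ 0.0627 -0.0034  0.1727] lo [ 0.0524 -0.0059  0.1682] hi [ 0.0744 -0.0003  0.1787]
side wire 34 mean [ 0.0356 -0.0028  0.1505] lo [ 0.0186 -0.0057  0.1461] hi [0.0492 0.0008 0.1538]
side loopbar 48 mean [ 0.1263 -0.0003  0.1494] lo [ 0.1224 -0.0222  0.1448] hi [0.1296 0.0214 0.1545]
side loopall 189 mean [ 0.126  -0.0077  0.1767] lo [ 0.1225 -0.036   0.1468] hi [0.1296 0.0231 0.2084]
side robot band 0.2 0.25 586 xmax 0.112
side robot band 0.25 0.3 589 xmax 0.112
side robot band 0.3 0.36 963 xmax 0.027
side robot band 0.36 0.42 1116 xmax 0.028
side robot band 0.42 0.5 1395 xmax 0.025
side robot band 0.5 0.6 8206 xmax 0.053
top bhook 10 mean [0.074  0.0004 0.1714] lo [ 0.0699 -0.0019  0.1665] hi [0.0774 0.0031 0.1779]
top bhooktop 8 mean [0.0733 0.0007 0.1726] lo [ 0.0697 -0.0015  0.1687] hi [0.0768 0.0031 0.1781]
top loopbar 11 mean [ 0.1254 -0.0027  0.1514] lo [ 0.1235 -0.0244  0.1471] hi [0.1285 0.0221 0.1541]
top loopall 51 mean [ 0.1252 -0.0062  0.1801] lo [ 0.1228 -0.033   0.149 ] hi [0.128  0.025  0.2057]
top robot band 0.2 0.25 37 xmax 0.112
top robot band 0.42 0.5 21 xmax -0.003
top robot band 0.5 0.6 5135 xmax 0.061
```

move_arm --pt "0.017 -0.078 0.08" --pt "0.2 0.044 0" --pt "0.4 0.089 0" --pt "0.4 0.089 0" --pt "0.22 0.05 0" --turn '[0,0,0,0,0]' --jaw '[-1,-1,-1,-1,-1]'

```text
time: 18.7
tool_pos: [0.538, -0.0389, 0.1637]
ee_rot: [-180.0, 0.1, -167.5]
wrist_force: [-0.2, -0.8, -1.5]
finger_gap: 0.105
gripper_force: 59.2
```

move_arm --pt "0 0 0" --pt "0 0 0" --pt "0 0 0" --pt "0 0 0" --pt "0 0 0" --turn '[0,0,0,0,0]' --jaw '[-1,-1,-1,-1,-1]'

```text
time: 19.2
tool_pos: [0.5354, -0.0391, 0.1637]
ee_rot: [-180.0, -0.0, -167.5]
wrist_force: [-0.4, 0.5, -1.2]
finger_gap: 0.108
gripper_force: 59.2
```

```bash
python3 g.py in2 "[.59,-.035,.17]" 60; cat > b.py <<'E'
from h import *
import pickle,sys
yaw=np.radians(12.5); s=np.array([np.cos(yaw),np.sin(yaw)]); l=np.array([-s[1],s[0]])
c=pickle.load(open(sys.argv[1],"rb")); X=cloud(c); hsv=cv2.cvtColor(c["pixels"],cv2.COLOR_BGR2HSV); S=hsv[...,1]; V=hsv[...,2]; H=hsv[...,0]
Q=X-np.array([.598,-.0277,0]); A=np.stack([Q[...,:2]@s,Q[...,:2]@l,X[...,2]],-1); x,y,z=A[...,0],A[...,1],A[...,2]
def st(k,m):
    P=A[m]
    if len(P)>2: print(k,len(P),"mean",P.mean(0).round(4),"lo",np.percentile(P,4,axis=0).round(4),"hi",np.percentile(P,96,axis=0).round(4))
h=float(sys.argv[2])
st("bhook",(S<70)&(V>90)&(abs(x)<.025)&(abs(y)<.02)&(z>h-.022)&(z<h+.015))
st("loop",(S>80)&(abs(x)<.015)&(abs(y)<.045)&(z>.13)&(z<.215))
st("bar",(S>80)&(abs(x)<.015)&(abs(y)<.02)&(z>.14)&(z<.155)&(H<35))
st("cross",(S<70)&(abs(x)<.02)&(abs(y)<.07)&(abs(z-.252)<.012))
E
python3 b.py side_in2.pkl .176
```

```text
[ 0.5354 -0.0391  0.1637] [-180.     -0.   -167.49] [-0.36  0.54 -1.15] [-0.02  0.   -0.12 -0.02 -0.11 -0.05]
side crop origin 278 179 scale 6.666666666666667
top crop origin 266 194 scale 6.666666666666667
bhook 52 mean [-0.0052 -0.0007  0.1675] lo [-0.0199 -0.0039  0.1549] hi [0.0124 0.0029 0.1801]
loop 133 mean [ 0.0002 -0.0146  0.1812] lo [-0.0035 -0.03    0.1481] hi [0.0037 0.0127 0.2117]
bar 27 mean [-0.0004 -0.0044  0.1493] lo [-0.0029 -0.0178  0.145 ] hi [0.0025 0.0183 0.1533]
cross 94 mean [-0.002  -0.0252  0.253 ] lo [-0.008  -0.0551  0.2483] hi [0.0025 0.0033 0.262 ]
```

View pics/in2.png

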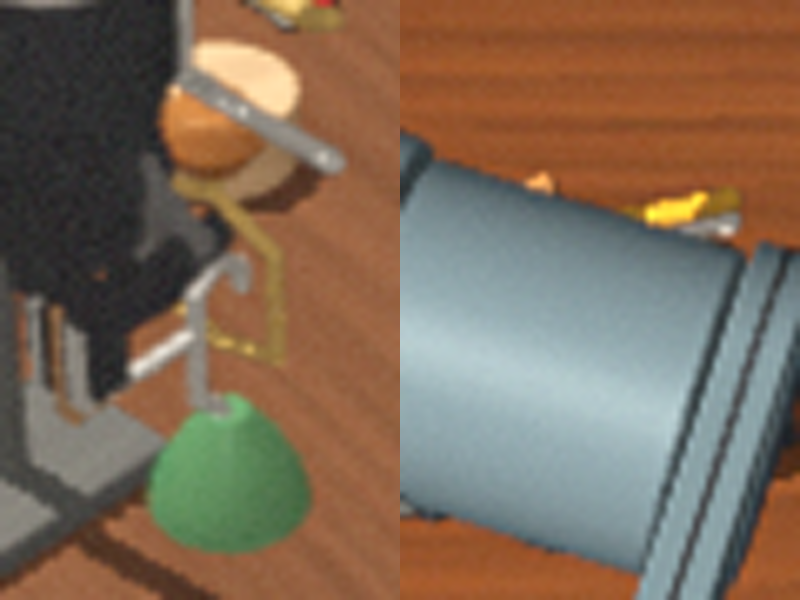

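Side view: the bell's hook, at crop (235,265), has its point through the window and beyond the bar at (240,345). Lowering next.

move_arm --pt "0.02 0 -0.06" --pt "0 0 -0.1" --pt "0 0 -0.12" --pt "0 0 -0.1" --pt "0 0 -0.04" --turn '[0,0,0,0,0]' --jaw '[-1,-1,-1,-1,-1]'

```text
time: 19.8
tool_pos: [0.5363, -0.0389, 0.1414]
ee_rot: [180.0, -0.1, -167.5]
wrist_force: [0.1, 0.1, -0.9]
finger_gap: 0.108
gripper_force: 59.2
```

move_arm --pt "0 0 -0.02" --pt "0 0 0" --pt "0 0 -0.01" --pt "0 0 0" --pt "0 0 0" --turn '[0,0,0,0,0]' --jaw '[-1,-1,-1,-1,-1]'

```text
time: 20.3
tool_pos: [0.5369, -0.039, 0.1412]
ee_rot: [-180.0, 0.0, -167.5]
wrist_force: [-0.1, 0.2, -0.5]
finger_gap: 0.106
gripper_force: 59.2
```

move_arm --pt "0 0 -0.02" --pt "0 0 0" --pt "0 0 -0.01" --pt "0 0 0" --pt "0 0 0" --turn '[0,0,0,0,0]' --jaw '[-1,-1,-1,-1,-1]'

```text
time: 20.8
tool_pos: [0.5368, -0.039, 0.1395]
ee_rot: [180.0, -0.0, -167.5]
wrist_force: [-0.1, 0.4, -1.3]
finger_gap: 0.107
gripper_force: 59.2
```

move_arm --pt "0 0 -0.01" --pt "0 0 0" --pt "0 0 -0.01" --pt "0 0 0" --pt "0 0 0" --turn '[0,0,0,0,0]' --jaw '[-1,-1,-1,-1,-1]'

```text
time: 21.3
tool_pos: [0.5368, -0.039, 0.1385]
ee_rot: [-180.0, -0.0, -167.5]
wrist_force: [-0.6, 0.5, -1.2]
finger_gap: 0.112
gripper_force: 59.2
```

move_arm --pt "0 0 -0.01" --pt "0 0 0" --pt "0 0 -0.01" --pt "0 0 0" --pt "0 0 0" --turn '[0,0,0,0,0]' --jaw '[-1,-1,-1,-1,-1]'

```text
time: 21.8
tool_pos: [0.5369, -0.0391, 0.1375]
ee_rot: [-180.0, 0.0, -167.5]
wrist_force: [0.5, -0.4, -1.6]
finger_gap: 0.107
gripper_force: 59.2
```

move_arm --pt "0 0 -0.01" --pt "0 0 0" --pt "0 0 -0.006" --pt "0 0 0" --pt "0 0 0" --turn '[0,0,0,0,0]' --jaw '[-1,-1,-1,-1,-1]'

```text
time: 22.3
tool_pos: [0.537, -0.0391, 0.1369]
ee_rot: [-180.0, 0.0, -167.5]
wrist_force: [0.3, -0.0, 0.7]
finger_gap: 0.111
gripper_force: 59.4
```

move_arm --pt "0 0 -0.005" --pt "0 0 0" --pt "0 0 0" --pt "0 0 0" --pt "0 0 0" --turn '[0,0,0,0,0]' --jaw '[-1,-1,-1,-1,-1]'

```text
time: 22.8
tool_pos: [0.537, -0.0391, 0.1366]
ee_rot: [-180.0, 0.0, -167.5]
wrist_force: [0.2, -0.4, 2.7]
finger_gap: 0.109
gripper_force: 59.6
```

```bash
python3 g.py load "[.59,-.035,.17]" 60; python3 b.py side_load.pkl .149
```

```text
[ 0.537  -0.0391  0.1366] [-1.7999e+02  2.0000e-02 -1.6747e+02] [ 0.2 -0.4  2.7] [-0.01 -0.    0.07  0.08 -0.05  0.01]
side crop origin 278 179 scale 6.666666666666667
top crop origin 266 194 scale 6.666666666666667
bhook 46 mean [-0.0054 -0.0009  0.1398] lo [-0.0234 -0.0044  0.1274] hi [0.013  0.0031 0.1518]
loop 109 mean [ 0.0013 -0.016   0.1834] lo [-0.002  -0.0308  0.147 ] hi [0.0047 0.0131 0.2098]
bar 16 mean [ 0.0021 -0.0103  0.1489] lo [-0.0005 -0.0183  0.1448] hi [ 0.0073 -0.0016  0.1536]
cross 89 mean [-0.0009 -0.0259  0.2519] lo [-0.0065 -0.0541  0.2473] hi [ 0.0027 -0.0004  0.2606]
```

move_arm --pt "0 0 -0.005" --pt "0 0 -0.004" --pt "0 0 0" --pt "0 0 0" --pt "0 0 0" --turn '[0,0,0,0,0]' --jaw '[-1,-1,-1,-1,-1]'

```text
time: 23.4
tool_pos: [0.537, -0.0391, 0.1362]
ee_rot: [-180.0, 0.0, -167.5]
wrist_force: [-0.4, -0.1, 4.6]
finger_gap: 0.107
gripper_force: 59.9
```

move_arm --pt "0 0 -0.006" --pt "0 0 0" --pt "0 0 0" --pt "0 0 0" --pt "0 0 0" --turn '[0,0,0,0,0]' --jaw '[-1,-1,-1,-1,-1]'

```text
time: 23.9
tool_pos: [0.5371, -0.0391, 0.136]
ee_rot: [-180.0, 0.0, -167.5]
wrist_force: [-1.1, -1.1, 5.9]
finger_gap: 0.106
gripper_force: 60.1
```

move_arm --pt "0 0 0" --pt "0 0 0" --pt "0 0 0" --pt "0 0 0" --pt "0 0 0" --turn '[0,0,0,0,0]' --jaw '[-1,-1,-1,-1,-1]'

```text
time: 24.4
tool_pos: [0.5371, -0.0391, 0.136]
ee_rot: [-180.0, 0.0, -167.5]
wrist_force: [-0.3, 0.3, 4.8]
finger_gap: 0.109
gripper_force: 60.1
```

move_arm --pt "0 0 0" --pt "0 0 0" --pt "0 0 0" --pt "0 0 0" --pt "0 0 0" --turn '[0,0,0,0,0]' --jaw '[-1,-1,-1,-1,-1]'

```text
time: 24.9
tool_pos: [0.5371, -0.0391, 0.136]
ee_rot: [-180.0, 0.0, -167.5]
wrist_force: [-0.5, -0.3, 5.7]
finger_gap: 0.111
gripper_force: 60.1
```

move_arm --pt "0 0 -0.003" --pt "0 0 0" --pt "0 0 0" --pt "0 0 0" --pt "0 0 0" --turn '[0,0,0,0,0]' --jaw '[-1,-1,-1,-1,-1]'

```text
time: 25.4
tool_pos: [0.5372, -0.0391, 0.1359]
ee_rot: [-180.0, 0.1, -167.5]
wrist_force: [-0.1, 0.4, 5.2]
finger_gap: 0.11
gripper_force: 60.2
```

move_arm --pt "0 0 0" --pt "0 0 0" --pt "0 0 0" --pt "0 0 0" --pt "0 0 0" --turn '[0,0,0,0,0]' --jaw '[-1,-1,-1,-1,-1]'

```text
time: 25.9
tool_pos: [0.5372, -0.0391, 0.1359]
ee_rot: [-180.0, 0.0, -167.5]
wrist_force: [-0.7, 0.1, 5.4]
finger_gap: 0.106
gripper_force: 60.2
```

move_arm --pt "0 0 0" --pt "0 0 0" --pt "0 0 0" --pt "0 0 0" --pt "0 0 0" --turn '[0,0,0,0,0]' --jaw '[-1,-1,-1,-1,-1]'

```text
time: 26.4
tool_pos: [0.5372, -0.0391, 0.1359]
ee_rot: [-180.0, 0.1, -167.5]
wrist_force: [-0.4, -0.7, 6.2]
finger_gap: 0.109
gripper_force: 60.2
```

move_arm --pt "0 0 -0.006" --pt "0 0 0" --pt "0 0 0" --pt "0 0 0" --pt "0 0 0" --turn '[0,0,0,0,0]' --jaw '[-1,-1,-1,-1,-1]'

```text
time: 26.9
tool_pos: [0.5373, -0.0391, 0.1358]
ee_rot: [-180.0, 0.1, -167.5]
wrist_force: [0.3, -0.1, 6.1]
finger_gap: 0.11
gripper_force: 60.3
```

move_arm --pt "0 0 0" --pt "0 0 0" --pt "0 0 0" --pt "0 0 0" --pt "0 0 0" --turn '[0,0,0,0,0]' --jaw '[-1,-1,-1,-1,-1]'

```text
time: 27.4
tool_pos: [0.5373, -0.0391, 0.1358]
ee_rot: [-180.0, 0.1, -167.5]
wrist_force: [-0.3, 0.2, 6.5]
finger_gap: 0.111
gripper_force: 60.3
```

move_arm --pt "0 0 0" --pt "0 0 0" --pt "0 0 0" --pt "0 0 0" --pt "0 0 0" --turn '[0,0,0,0,0]' --jaw '[-1,-1,-1,-1,-1]'

```text
time: 27.9
tool_pos: [0.5373, -0.0392, 0.1358]
ee_rot: [-180.0, 0.1, -167.5]
wrist_force: [-0.0, 1.0, 6.8]
finger_gap: 0.109
gripper_force: 60.3
```

Proof pull done: about 6.5 N for over a second. Relieving the load and letting go.

move_arm --pt "0 0 0.011" --pt "0 0 0.011" --pt "0 0 0.01" --pt "0 0 0" --pt "0 0 0" --turn '[0,0,0,0,0]' --jaw '[-1,-1,-1,-1,-1]'

```text
time: 28.4
tool_pos: [0.5366, -0.0389, 0.1366]
ee_rot: [180.0, -0.0, -167.5]
wrist_force: [0.5, 0.8, 2.3]
finger_gap: 0.11
gripper_force: 60.1
```

move_arm --pt "0 0 0.007" --pt "0 0 0" --pt "0 0 0" --pt "0 0 0" --pt "0 0 0" --turn '[0,0,0,0,0]' --jaw '[-1,-1,-1,-1,-1]'

```text
time: 28.9
tool_pos: [0.5366, -0.039, 0.137]
ee_rot: [180.0, -0.0, -167.5]
wrist_force: [-0.3, -0.3, 0.0]
finger_gap: 0.111
gripper_force: 59.8
```

move_arm --pt "0 0 0" --pt "0 0 0" --pt "0 0 0" --pt "0 0 0" --pt "0 0 0" --turn '[0,0,0,0,0]' --jaw '[-0.7,-0.6,-0.4,-0.1,0.2]'

```text
time: 29.4
tool_pos: [0.5368, -0.039, 0.1372]
ee_rot: [180.0, 0.0, -167.5]
wrist_force: [-1.8, -0.4, 0.4]
finger_gap: 0.59
gripper_force: 0.0
```

move_arm --pt "0 0 0" --pt "0 0 0" --pt "0 0 0" --pt "0 0 0" --pt "0 0 0" --turn '[0,0,0,0,0]' --jaw '[0.4,0.4,0.4,0.4,0.4]'

```text
time: 29.9
tool_pos: [0.5368, -0.039, 0.1372]
ee_rot: [180.0, -0.0, -167.5]
wrist_force: [-0.3, 0.2, 0.2]
finger_gap: 0.694
gripper_force: 0.0
```

move_arm --pt "-0.1 -0.022 0" --pt "-0.3 -0.066 0" --pt "-0.5 -0.11 0" --pt "-0.5 -0.11 0" --pt "-0.5 -0.11 0" --turn '[0,0,0,0,0]' --jaw '[0.4,0.4,0.4,0.4,0.4]'

```text
time: 30.4
tool_pos: [0.4405, -0.06, 0.1371]
ee_rot: [-180.0, -0.0, -167.4]
wrist_force: [-0.7, 0.2, 0.4]
finger_gap: 0.702
gripper_force: 0.0
```

move_arm --pt "-0.5 -0.11 0" --pt "-0.3 -0.06 0.3" --pt "0 0 0.5" --pt "0 0 0.2" --pt "0 0 0" --turn '[0,0,0,0,0]' --jaw '[0.4,0.4,0.4,0.4,0.4]'

```text
time: 30.9
tool_pos: [0.4029, -0.069, 0.1886]
ee_rot: [-179.9, 0.2, -167.5]
wrist_force: [0.1, -0.2, -0.0]
finger_gap: 0.701
gripper_force: 0.0
```

move_arm --pt "0 0 0" --pt "0 0 0" --pt "0 0 0" --pt "0 0 0" --pt "0 0 0" --turn '[0,0,0,0,0]' --jaw '[0.4,0.4,0.4,0.4,0.4]'

```text
time: 31.4
tool_pos: [0.4017, -0.0683, 0.1868]
ee_rot: [180.0, -0.0, -167.5]
wrist_force: [-0.0, 0.6, 0.5]
finger_gap: 0.703
gripper_force: 0.0
```

move_arm --pt "0 0 0" --pt "0 0 0" --pt "0 0 0" --pt "0 0 0" --pt "0 0 0" --turn '[0,0,0,0,0]' --jaw '[0.4,0.4,0.4,0.4,0.4]'

```text
time: 31.9
tool_pos: [0.4018, -0.0684, 0.1873]
ee_rot: [-180.0, 0.0, -167.5]
wrist_force: [0.4, -0.1, 0.2]
finger_gap: 0.701
gripper_force: 0.0
```

```bash
python3 g.py end1 "[.58,-.03,.2]" 120; python3 b.py side_end1.pkl .149
```

```text
[ 0.4018 -0.0684  0.1873] [-1.8000e+02  1.0000e-02 -1.6747e+02] [ 0.42 -0.06  0.22] [ 0.13 -0.07  0.03 -0.04  0.11 -0.06]
side crop origin 243 124 scale 3.3333333333333335
top crop origin 233 152 scale 3.3333333333333335
bhook 58 mean [-0.007  -0.0002  0.1432] lo [-0.0224 -0.0038  0.1277] hi [0.0101 0.0031 0.1551]
loop 189 mean [ 0.     -0.002   0.1792] lo [-0.0033 -0.0292  0.1479] hi [0.0035 0.0295 0.2102]
bar 29 mean [ 1.10e-03 -1.00e-04  1.49e-01] lo [-0.0026 -0.0159  0.1439] hi [0.0117 0.0174 0.1538]
cross 137 mean [-0.0017 -0.0035  0.2522] lo [-0.0061 -0.0543  0.2478] hi [0.0026 0.052  0.2576]
```

View pics/end1.png

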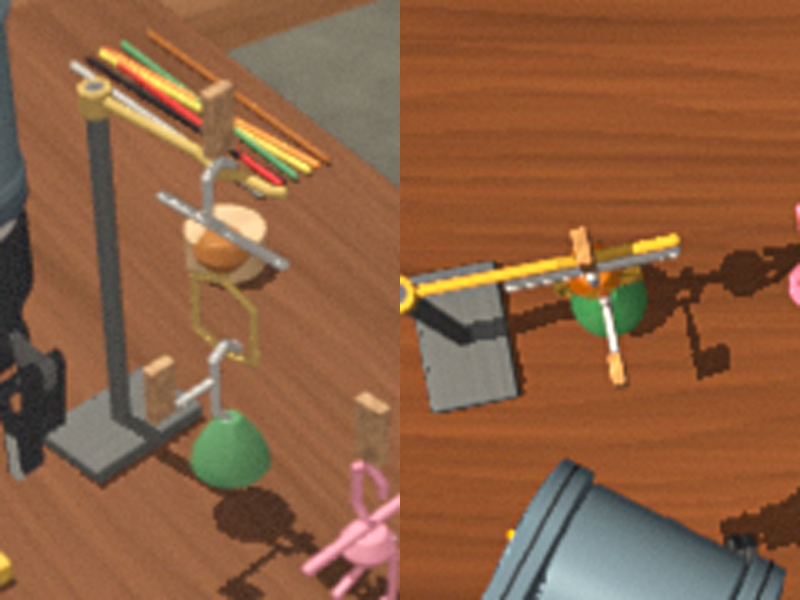

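Both views show the yoke hanging in the dip (hook at crop (215,170)) and the bell's hook over the loop's bar at (230,350), with the robot clear. I'll wait, check that everything is still and the bystanders are unmoved, then hand in.

move_arm --pt "0 0 0" --pt "0 0 0" --pt "0 0 0" --pt "0 0 0" --pt "0 0 0" --turn '[0,0,0,0,0]' --jaw '[0.4,0.4,0.4,0.4,0.4]'

```text
time: 32.5
tool_pos: [0.4018, -0.0684, 0.1872]
ee_rot: [-180.0, 0.0, -167.5]
wrist_force: [0.3, 0.8, -0.3]
finger_gap: 0.701
gripper_force: 0.0
```

move_arm --pt "0 0 0" --pt "0 0 0" --pt "0 0 0" --pt "0 0 0" --pt "0 0 0" --turn '[0,0,0,0,0]' --jaw '[0.4,0.4,0.4,0.4,0.4]'

```text
time: 33.0
tool_pos: [0.4018, -0.0684, 0.1872]
ee_rot: [180.0, -0.0, -167.5]
wrist_force: [0.6, -0.2, -0.7]
finger_gap: 0.701
gripper_force: 0.0
```

```bash
python3 - <<'E'
from h import *
import pickle
old=pickle.load(open("side_end1.pkl","rb"))["pixels"]; s0=pickle.load(open("side0.pkl","rb"))["pixels"]
fs=[old]+[capture("side")["pixels"] for _ in range(6)]
R=(slice(130,320),slice(285,330))
for f in fs[1:]:
    print("diff chain",(cv2.absdiff(f,old)[R].max(2)>60).sum(), end=" ")
    h=cv2.cvtColor(f,cv2.COLOR_BGR2HSV); m=(h[...,0]>40)&(h[...,0]<85)&(h[...,1]>80); m[:230]=0; m[320:]=0; m[:,:270]=0; m[:,350:]=0
    print(np.argwhere(m).mean(0).round(2))
for k,(x,y) in dict(dish=(430,290),box=(234,292),puck=(311,198)).items():
    a=slice(y-15,y+15),slice(x-15,x+15); print(k,(cv2.absdiff(fs[-1],s0)[a].max(2)>60).sum())
E
```

```text
diff chain 0 [259.76 311.53]
diff chain 0 [259.68 311.55]
diff chain 0 [259.73 311.56]
diff chain 0 [259.8  311.63]
diff chain 0 [259.73 311.62]
diff chain 0 [259.77 311.55]
dish 0
box 0
puck 166
```

```bash
python3 -c "
from rig import hand_in
print(hand_in())"
```

```text
the job is handed in; nothing more can be done
None
```

The amber yoke hangs in the dip of the stand arm and the green bell hangs still on its loop. Before letting go I pulled the bell down with about 6.5 N for over a second. The dish and matchbox are unmoved; the puck sits behind the yoke's bead in the check picture, so it failed the pixel comparison, but the robot never went near it. Job handed in at about 33 s.

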